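# Press the worn bush out of a suspension link

### The arm

A 6-joint arm with a two-finger parallel gripper is mounted at the origin on the work surface. World frame = base frame: x ahead of the robot, y to its left, z up, the work surface at z = 0. Lengths are in m, angles in rad, forces in N, time in s.
With the tool pointing down it reaches from about 0.35 to 0.975 m from the base axis. Payload 4.9 kg.
Tool frame: the origin (TCP) lies on the centre line of the jaws, within the pads' length; the fingertips stand 17 mm ahead of it and the grasp point (between the pads) lies 2 mm behind it; x points along the fingers, y is the direction in which the jaws open and shut, and the axes are right-handed (so a half turn about x gives the same grasp; the last joint's range is limited). The gripper opens to 85 mm and grips with 20 to 120 N. Pads are 22 mm wide; open, the fingers measure 114 mm over their backs; the gripper's body (76 mm by 85 mm) begins 54 mm behind the grasp point. The pads swing forward as they close: fully open they stand 13 mm farther back than shut.
Start: joints at [-1.399, 0.053, 1.613, -0, 1.476, -0.119], TCP at [0.179, -0.599, 0.248] pointing down, gripper open.
Joint ranges: [-3.01, 3.01], [-1.01, 2.22], [0.06, 2.58], [-1.02, 4.17], [0.09, 2.62], [-3.14, 3.14]. Speed limits (rad/s): [2.57, 2.57, 3.14, 3.14, 3.14, 3.14].

### API

Orientations are given as a unit quaternion [w, x, y, z].
In Python, from plant import status, viewer, manip gives the robot as it stands.
- The arm moves only by the tool drive_tool, never from a script. Its argument "plan" is a list of rows, each a list of 4 numbers: the shift along the tool's x, y, z in m, then the turn about the tool's x in units of 8 degrees (1.0 is 8 degrees). A call has 1 to 12 rows; each row is the pose to reach, as a shift and turn from the pose commanded when the call began, along the tool's axes at that moment; what a row does not reach only later rows make up. A row lasts 1/10 s, in which the tool goes at most 50 mm and 8.59 degrees, less where a joint would pass 70% of its speed; a pose out of reach is approached as far as the arm can. A call with a gripper value outside its range is refused whole. "fingers" is the finger opening in m, from 0 to 0.0854, set as the call begins (left out, the last holds). The fingers move at their own pace and stop on an object; the grip force is fixed at half the most. Time passes only in rows, so rows that repeat a pose let the fingers close. It gives the time, the measured TCP pose, the force and the opening at its end, in the units of the state.
- status.state(): the state, without advancing time (a new reading comes with each control period).
- viewer.grab_frame(name): name is "scene" or "top" or "wrist"; returns the picture (480x640x3 uint8, blue, green, red); there is no depth.
- viewer.calibration(name): a dict with "vfov" (degrees; the focal length in pixels is half the picture's height over the tangent of half this angle, whatever the lens; pixels are square), "cx", "cy" (the principal point, pixels), "k1" (the pictures are not rectified: a ray, as slopes to the right and down, at radius r is drawn at 1 + k1 r^2 times it, then the intrinsics apply), "rvec" (rotation vector, rad) and "tvec" (3), from world to camera coordinates, as OpenCV has them. Camera axes: x right, y down, z forward; pixel columns grow to the right and rows downward; lengths in m; the calibration is good to about 2 mm. A picture is of the moment at which its call begins: read the wrist's pose just before it. calibration takes no time and is no camera call; for the wrist camera it gives the pose at the moment of the call.
- manip.job_done(): hands the job in, once; it reports no verdict.
The state is a dict: "time": time; "joint_pos": joint angles; "joint_vel": joint speeds; "joint_efforts": joint torques, N m; "tool_pos": TCP position; "tool_rot": TCP orientation; "contact_force": force on the tool from outside, world axes, zero at the start; "ft_torque": the same for the moment, N m; "gripper_width": opening from 0.0 (shut) to 1.0 (fully open).
Only numpy, scipy, OpenCV 4.12 (cv2) and the standard library are available. Lean on these libraries where they do the work, as an engineer would, in place of code of your own. Each camera call takes 0.05 s, during which the arm holds its last target. There are 200 camera calls.

### The job

Take the drift from its wooden stand, find the flared mouth of the link's eye with its nose by feel, and push the tight bush slowly down and out of the eye until it rests on the stirrup plate below, never pressing on the link or its fixture with more than 25 N. Then draw the drift out and stand it back upright in its stand, leaving the screwdriver, spray can, socket and wrench alone.

Things in the scene. Friction and masses are not known exactly. Their poses are not given: they have to be found in the camera images.
- fixture: Fixed fixture with the steel link. Origin: centre of the underside, z up. Base plate 150 (x) x 170 (y) x 12 mm; posts at y = +-60 mm topped with rubber to 60 mm high. Across them lie the link's two bars with the round steel eye (63 mm wide on top) between them; its bore is vertical. Eye, bush and stirrup sink together on the rubber, about 4 N per mm, at most 8 mm, and spring back.
- eye_zero (a point): Mark fixed to the fixture on its centre line, 103 mm up, level with the eye's top rim. The eye's axis is NOT measured: it is locked anywhere within +-12 mm in x and in y (fixture axes) of this mark; find it by feel or look. Mouth: a 45 degree cone, 52 mm wide at the rim, narrowing to 18 mm wide at 17 mm below it. What touches the cone is pushed towards the axis.
- lip_zero (a point): Mark on the fixture's centre line, 86 mm up, at the height of the cone's lower end. From here down the eye has a straight lip 18 mm in diameter and 10 mm deep, then the bore, 25 mm in diameter, down to the eye's underside, 36 mm below this mark. The stirrup plate's top lies 58 mm below this mark.
- bush (a joint): How far (m) the tight bush is pushed down. Brass-sleeved cylinder, 23 mm in diameter, 18 mm long. At 0 its top is under the lip (76 mm above the fixture's underside); it starts at 0 to 0.004; at 0.030 its bottom lands on the stirrup plate, a hard stop. It resists with about 6 N plus about 2.5 N for each 10 mm/s of speed, and stays where it is left.
- drift: Drift, loose, nose down in the stand, 0.2 to 0.33 kg. Origin: centre of the flat nose face; z runs up to the handle. Steel shaft 14 mm in diameter, 70 mm long, nose chamfered to 11 mm over 2 mm; collar 36 mm in diameter, 70 to 76 mm from the nose; round black handle 24 mm in diameter, 76 to 116 mm from the nose. Grip it just above the collar, so that the fingertips can bear on the collar.
- stand: Wooden block 64 x 64 x 45 mm, fixed, origin at the centre of its underside. A vertical hole 20 mm in diameter in the middle of its top, with a 3 mm chamfer, 40 mm deep: its floor is 5 mm above the origin.
- stand_floor (a point): Centre of the floor of the stand's hole, where the drift's nose stands.
- screwdriver: Screwdriver lying on the bench; leave alone.
- spray_can: Blue can, 60 mm in diameter, 160 mm high, standing on the bench; leave alone.
- socket: Steel socket, 26 mm in diameter, 35 mm high, standing on the bench; leave alone.
- wrench: Spanner lying on the bench; leave alone.
There are look-alikes about, which are no part of the job. Of the things like the drift, leave any that is pink or red; of the rest the smaller one is meant.

How it is judged:
By the outcome, as a careful person would: the job done as asked, in the order asked, and still so for the second after the job is handed in, with the robot touching nothing.
It also fails if it takes over 53 s, if anything falls off the work surface, if the arm or the gripper's body presses on something with over 40 N, if the wrist force passes 120 N, or if a joint passes its speed limit or range.

## Working session

There is one attempt and no reset: what is moved stays moved. The work goes in short steps, Python scripts to look and compute and a tool call to move; the robot and the scene stay as the last step left them, time stands still between calls to the robot, and variables do not carry over. Pictures are saved under pics/ and viewed, about 8 in all and at most 12, crops included, and the job is handed in when it is done.

Besides the shell and the picture viewer there is one more tool, called as name([rows], argument=value, ...), one row to a line, values as JSON. drive_tool: Moves the arm, as the interface text tells. Its arguments: {"type":"object","properties":{"plan":{"type":"array","items":{"type":"array","items":{"type":"number"}}},"fingers":{"type":"number"}},"required":["plan"]}

```bash
mkdir -p pics; ls; cat > h.py <<'E'
import numpy as np, cv2
from plant import status, viewer, manip
def cam(n):
    c=viewer.calibration(n); f=240/np.tan(np.radians(c['vfov'])/2)
    return c,f,cv2.Rodrigues(np.array(c['rvec'],float))[0],np.array(c['tvec'],float)
def ray(n,u,v,C=None):
    c,f,R,t=C or cam(n); d=np.array([(u-c['cx'])/f,(v-c['cy'])/f]); s=d.copy()
    for _ in range(30): s=d/(1+c['k1']*(s@s))
    return -R.T@t, R.T@np.array([*s,1])
def onz(n,u,v,z,C=None):
    o,d=ray(n,u,v,C); return o+d*(z-o[2])/d[2]
def proj(n,P,C=None):
    c,f,R,t=C or cam(n); p=R@np.array(P,float)+t; s=p[:2]/p[2]; s=s*(1+c['k1']*(s@s)); return s*f+[c['cx'],c['cy']]
def tri(obs):
    A=np.zeros((3,3));b=np.zeros(3)
    for o,d in obs:
        d=d/np.linalg.norm(d);M=np.eye(3)-np.outer(d,d);A+=M;b+=M@o
    return np.linalg.solve(A,b)
E
python3 - <<'E'
from h import *
for n in ('scene','top'):
    cv2.imwrite(f'pics/{n}0.png',viewer.grab_frame(n)); c,f,R,t=cam(n); print(n,c,-R.T@t)
print(status.state())
E
```

```text
pics
scene {'vfov': 56.85992948070755, 'cx': 318.7811678885914, 'cy': 242.39420432538347, 'k1': 0.03570007759987004, 'rvec': array([ 0.73470214,  2.52668762, -1.21646006]), 'tvec': array([ 0.48444643, -0.10081211,  1.2443159 ])} [0.96405575 0.61441462 0.69732679]
top {'vfov': 43.33628455249903, 'cx': 318.75600817940386, 'cy': 240.17699628766502, 'k1': -0.20715455149693499, 'rvec': array([ 2.19434585, -2.16367941,  0.07109874]), 'tvec': array([-0.00802794,  0.56125539,  1.60920951])} [ 0.44023765 -0.01594085  1.64637906]
{'time': 0.1, 'joint_pos': array([-1.39899877e+00,  5.33044942e-02,  1.61419291e+00,  2.09636469e-05,
        1.47601431e+00, -1.19015751e-01]), 'joint_vel': array([ 0.00029488, -0.00140377, -0.00229127, -0.00043367, -0.00010947,
        0.00034185]), 'joint_efforts': array([-6.41683570e-06, -3.94905925e+01, -3.71363783e+01, -9.68562676e-05,
        3.93556460e-03,  1.51488268e-05]), 'tool_pos': array([ 0.17910873, -0.59821219,  0.24715583]), 'tool_rot': array([-0.1017769 , -0.69963398, -0.1031338 ,  0.69965504]), 'contact_force': array([ 0.53379563, -0.80975879,  0.17456975]), 'ft_torque': array([ 0.04397135, -0.02177608,  0.05784924]), 'gripper_width': 0.9989254790793041}
```

View pics/scene0.png

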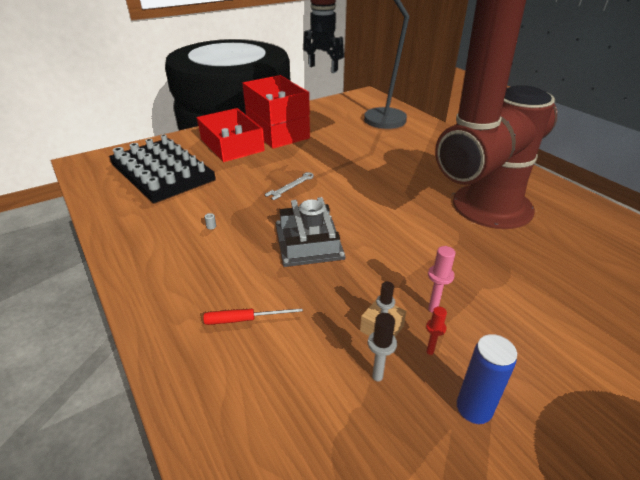

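View pics/top0.png

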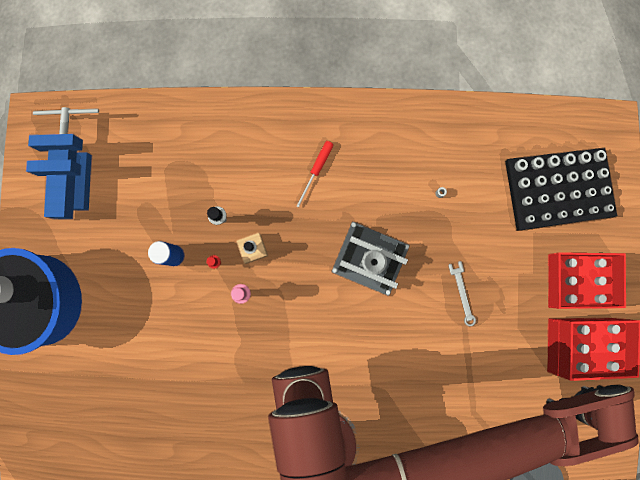

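The scene picture shows the fixture at about (311,230), with its eye ring at (313,206). The things like the drift are:
- black handle in the wooden stand: scene (387,295), top (249,247)
- larger black handle on the bench: scene (384,330), top (216,215)
- pink: scene (444,265), top (240,293)
- red: scene (438,320), top (213,262)

By the description, the one in the stand is meant. One close crop will check that choice.

```bash
python3 - <<'E'
from h import *
t=cv2.imread('pics/top0.png');s=cv2.imread('pics/scene0.png')
def cr(im,x,y,w,h,k): return cv2.resize(im[y:y+h,x:x+w],None,fx=k,fy=k,interpolation=cv2.INTER_CUBIC)
a=np.hstack([cr(t,195,200,80,60,5),cr(t,325,210,100,75,4)])
b=np.hstack([cr(s,345,270,80,60,5),cr(s,265,190,100,75,4)])
cv2.imwrite('pics/crop.png',np.vstack([a,b]))
E
```

```text
(no output)
```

View pics/crop.png

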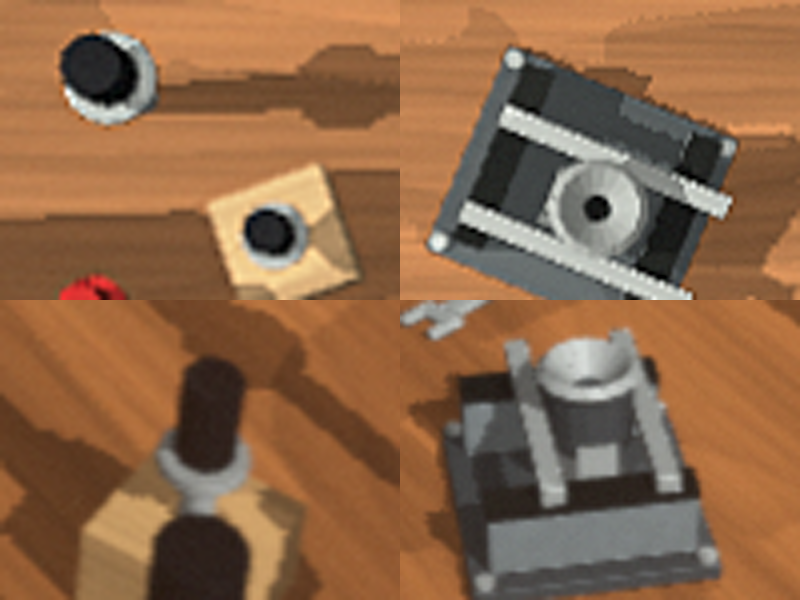

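```bash
python3 - <<'E'
from h import *
np.set_printoptions(precision=4,suppress=True)
T=cam('top');S=cam('scene')
def p(l,*a): print(l,*a)
p('top handle',onz('top',248.6,246.4,.121,T),'collar',onz('top',249.8,247.2,.081,T),'stand',onz('top',251.8,248,.045,T))
p('tri handle',tri([ray('top',248.6,246.4,T),ray('scene',387.6,284,S)]),'collar',tri([ray('top',249.8,247.2,T),ray('scene',385.8,303,S)]))
p('eye rim',onz('top',375.2,262,.103,T),'lip',onz('top',374.3,261.75,.086,T),'tri rim',tri([ray('top',375.2,262,T),ray('scene',311.75,207,S)]))
p('big',onz('top',216,215,.16,T),'red',onz('top',213,262,.08,T),'pink',onz('top',240,293,.14,T),'can',onz('top',159,253,.16,T))
# fixture corner bolts (top crop)
c=[(515,58),(437,242),(728,147)]
Q=[onz('top',325+(x-400)/4,210+y/4,.014,T) for x,y in c]; p('bolts',*Q, 'centre',(Q[1]+Q[2])/2)
s=status.state();from scipy.spatial.transform import Rotation as R
print(R.from_quat(np.roll(s['tool_rot'],-1)).as_matrix(), s['tool_pos'])
c,f,Rr,t=cam('wrist');print('wristcam',-Rr.T@t,Rr[2],c['vfov'])
E
```

```text
top handle [0.5356 0.1769 0.121 ] collar [0.536  0.1787 0.081 ] stand [0.5362 0.1778 0.045 ]
tri handle [0.5352 0.1774 0.1202] collar [0.5361 0.1802 0.0724]
eye rim [ 0.5012 -0.1461  0.103 ] lip [ 0.5025 -0.1452  0.086 ] tri rim [ 0.5012 -0.1466  0.0962]
big [0.6104 0.2558 0.16  ] red [0.4959 0.275  0.08  ] pink [0.4173 0.1937 0.14  ] can [0.5132 0.3985 0.16  ]
bolts [ 0.6058 -0.0945  0.014 ] [ 0.4803 -0.0431  0.014 ] [ 0.5472 -0.24    0.014 ] centre [ 0.5137 -0.1416  0.014 ]
[[-0.0003  0.2867 -0.958 ]
 [ 0.0019 -0.958  -0.2867]
 [-1.     -0.0019 -0.0002]] [ 0.1791 -0.5982  0.2472]
wristcam [ 0.2405 -0.5792  0.3718] [-0.2509 -0.0732 -0.9652] 69.48341551532744
```

I measure the drift at (0.536, 0.178) with its handle top at about z 0.12. The stand centre agrees. The eye is at about (0.502, -0.146), within 12 mm of the fixture centre (0.514, -0.142). I'll move above the drift.

drive_tool([
  [0, -0.02, -0.018],
  [0, -0.05, -0.044],
  [0, -0.08, -0.07],
  [0, -0.11, -0.097],
  [0, -0.14, -0.123],
  [0, -0.17, -0.15],
  [0, -0.2, -0.176],
  [0, -0.23, -0.203],
  [0, -0.26, -0.229],
  [0, -0.29, -0.255],
  [0, -0.32, -0.282],
  [0, -0.34, -0.3],
], fingers=0.0854)

```text
invalid input at $.plan[0]: expected 4 numbers
```

drive_tool([
  [0, -0.02, -0.018, 0],
  [0, -0.05, -0.044, 0],
  [0, -0.08, -0.07, 0],
  [0, -0.11, -0.097, 0],
  [0, -0.14, -0.123, 0],
  [0, -0.17, -0.15, 0],
  [0, -0.2, -0.176, 0],
  [0, -0.23, -0.203, 0],
  [0, -0.26, -0.229, 0],
  [0, -0.29, -0.255, 0],
  [0, -0.32, -0.282, 0],
  [0, -0.34, -0.3, 0],
], fingers=0.0854)

```text
time: 1.3
tool_pos: [0.3695, -0.1848, 0.2479]
tool_rot: [0.103, 0.7, 0.103, -0.7]
contact_force: [0.0, 0.3, 0.7]
gripper_width: 0.999
```

drive_tool([
  [0, -0.03, -0.027, 0],
  [0, -0.06, -0.053, 0],
  [0, -0.09, -0.079, 0],
  [0, -0.12, -0.106, 0],
  [0, -0.15, -0.132, 0],
  [0, -0.18, -0.158, 0],
  [0, -0.21, -0.185, 0],
  [0, -0.24, -0.211, 0],
  [0, -0.27, -0.238, 0],
  [0, -0.29, -0.255, 0],
  [0, -0.301, -0.265, 0],
  [0, -0.301, -0.265, 0],
])

```text
time: 2.5
tool_pos: [0.5367, 0.1783, 0.2477]
tool_rot: [-0.103, -0.699, -0.103, 0.7]
contact_force: [-0.7, -0.7, -0.4]
gripper_width: 1.0
```

```bash
python3 - <<'E'
from h import *
s=status.state();C=cam('wrist');im=viewer.grab_frame('wrist');cv2.imwrite('pics/w1.png',im)
print(s['time'],s['tool_pos'],s['tool_rot'],s['contact_force'])
for P in [(.536,.178,.121),(.536,.178,.081),(.536,.178,.045)]: print(proj('wrist',P,C))
import pickle;pickle.dump(C,open('w1.pkl','wb'))
E
```

```text
2.5 [0.53671865 0.17830993 0.24765263] [-0.10312031 -0.69910314 -0.10306339  0.69999924] [-0.69343898 -0.65607685 -0.35291441]
[322.27005256 241.30172162]
[322.11204248 229.63480554]
[322.00111039 221.45062073]
```

View pics/w1.png

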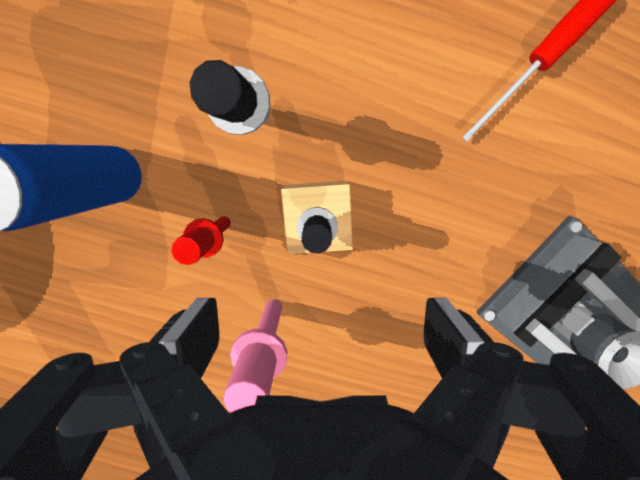

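The wrist view shows the drift's handle top at (317,240) and the stand centre at (318,219). Those are about 4 px left of the predicted positions. The red, pink and big black drifts are clear of the fingers.

```bash
python3 - <<'E'
from h import *
import pickle;C=pickle.load(open('w1.pkl','rb'))
from scipy.spatial.transform import Rotation as R
s=status.state();M=R.from_quat(np.roll(s['tool_rot'],-1)).as_matrix()
for u,v,z in [(317,235,.121),(318,219,.045),(317,240,.121)]:
    q=onz('wrist',u,v,z,C);print(q,(M.T@(q-s['tool_pos'])))
E
```

```text
[0.53951682 0.18317232 0.121     ] [ 0.12676254 -0.0047757  -0.00478465]
[0.53718474 0.18237198 0.045     ] [ 0.2027659  -0.00470786 -0.00242603]
[0.53582551 0.18207252 0.121     ] [ 0.12676786 -0.00478361 -0.000933  ]
```

drive_tool([
  [0.02, -0.003, 0, 0],
  [0.05, -0.003, -0.001, 0],
  [0.08, -0.003, -0.001, 0],
  [0.11, -0.003, -0.001, 0],
  [0.13, -0.003, -0.001, 0],
  [0.14, -0.003, -0.001, 0],
  [0.145, -0.003, -0.001, 0],
  [0.145, -0.003, -0.001, 0],
])

```text
time: 3.35
tool_pos: [0.5369, 0.1799, 0.1036]
tool_rot: [0.102, 0.7, 0.102, -0.7]
contact_force: [0.3, -0.6, -0.5]
gripper_width: 0.998
```

drive_tool([
  [0, 0, 0, 0],
  [0, 0, 0, 0],
  [0, 0, 0, 0],
  [0, 0, 0, 0],
  [0, 0, 0, 0],
  [0, 0, 0, 0],
  [0, 0, 0, 0],
  [0, 0, 0, 0],
], fingers=0.015)

```text
time: 4.15
tool_pos: [0.5372, 0.1808, 0.104]
tool_rot: [0.102, 0.7, 0.103, -0.699]
contact_force: [-0.5, 0.8, 4.7]
gripper_width: 0.267
```

```bash
python3 - <<'E'
from h import *
s=status.state();im=viewer.grab_frame('wrist');b=viewer.grab_frame('scene')
cv2.imwrite('pics/w2.png',np.hstack([cv2.resize(im[160:480,160:480],(500,500)),cv2.resize(b[220:370,330:420],(300,500))]))
print(s)
E
```

```text
{'time': 4.15, 'joint_pos': array([1.93109797e-01, 4.83880651e-02, 1.86933351e+00, 3.96463302e-04,
       1.22274691e+00, 1.47298305e+00]), 'joint_vel': array([-1.21278207e-03,  8.79475533e-05,  1.79903659e-03,  7.81685821e-05,
       -9.69986326e-04, -2.24675712e-03]), 'joint_efforts': array([-5.99543955e-01, -3.30038309e+01, -3.12105203e+01, -3.34056476e-01,
       -1.97686376e-01,  2.14339649e-03]), 'tool_pos': array([0.53724075, 0.18076062, 0.10403186]), 'tool_rot': array([ 0.10229668,  0.70003662,  0.10259782, -0.69925518]), 'contact_force': array([-0.46621211,  0.79059196,  4.71855705]), 'ft_torque': array([0.21609005, 0.22275546, 0.01369865]), 'gripper_width': 0.26669029940579664}
```

View pics/w2.png

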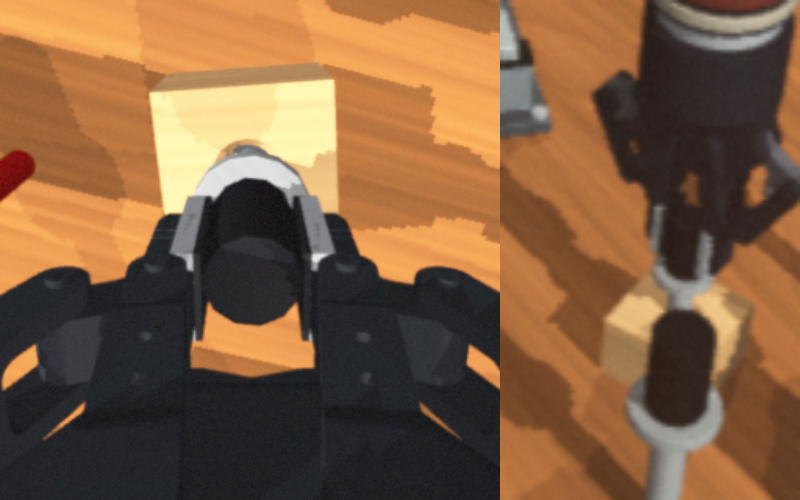

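The drift is gripped: the opening is about 23 mm, the pads sit just above the collar, and the upward force is small (4.7 N). Next I lift straight up.

drive_tool([
  [-0.005, 0, 0, 0],
  [-0.015, 0, 0, 0],
  [-0.03, 0, 0, 0],
  [-0.05, 0, 0, 0],
  [-0.075, 0, 0, 0],
  [-0.1, 0, 0, 0],
  [-0.125, 0, 0, 0],
  [-0.143, 0, 0, 0],
  [-0.15, 0, 0, 0],
  [-0.15, 0, 0, 0],
])

```text
time: 5.25
tool_pos: [0.5374, 0.1806, 0.2551]
tool_rot: [0.102, 0.701, 0.102, -0.699]
contact_force: [0.9, 0.5, -1.8]
gripper_width: 0.268
```

drive_tool([
  [0, 0.015, 0.006, 0],
  [0, 0.045, 0.019, 0],
  [0, 0.08, 0.034, 0],
  [0, 0.115, 0.049, 0],
  [0, 0.15, 0.064, 0],
  [0, 0.185, 0.079, 0],
  [0, 0.22, 0.092, 0],
  [0, 0.25, 0.105, 0],
  [0, 0.275, 0.116, 0],
  [0, 0.295, 0.124, 0],
  [0, 0.302, 0.127, 0],
  [0, 0.302, 0.127, 0],
])

```text
time: 6.45
tool_pos: [0.5008, -0.1459, 0.252]
tool_rot: [-0.101, -0.699, -0.102, 0.7]
contact_force: [-0.7, 0.1, -2.5]
gripper_width: 0.261
```

```bash
python3 - <<'E'
from h import *
s=status.state();C=cam('wrist');im=viewer.grab_frame('wrist');b=viewer.grab_frame('scene')
import pickle;pickle.dump(C,open('w3.pkl','wb'));cv2.imwrite('pics/w3full.png',im);cv2.imwrite('pics/s3.png',b)
cv2.imwrite('pics/w3.png',np.hstack([cv2.resize(im[120:440,160:480],(480,480)),cv2.resize(b[120:270,265:365],(320,480))]))
print(s['time'],s['tool_pos'],s['tool_rot'],s['contact_force'],s['gripper_width'])
E
```

```text
6.45 [ 0.50079434 -0.14594901  0.25197705] [-0.10125603 -0.69903139 -0.10223097  0.70046496] [-0.72503913  0.12918372 -2.45969273] 0.26136097862457425
```

View pics/w3.png

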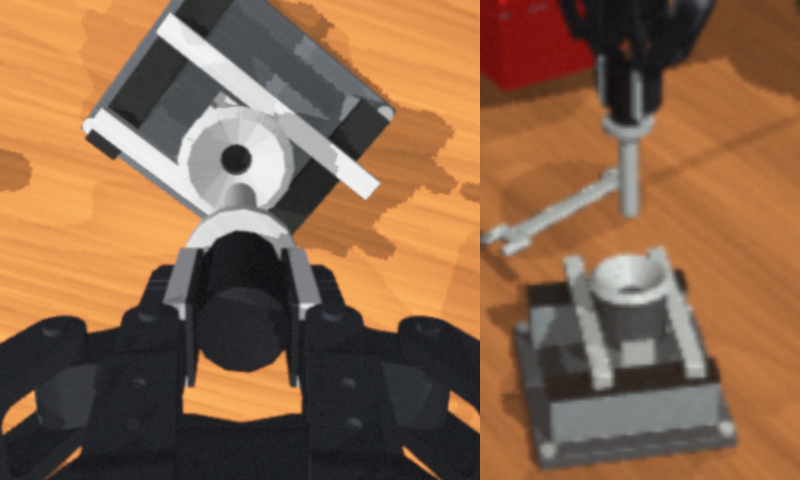

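Both views show the drift vertical above the fixture, with the nose at about wrist (320,243). The eye's hole is dark at about wrist (317,225).

```bash
python3 - <<'E'
from h import *
import pickle;C=pickle.load(open('w3.pkl','rb'))
from scipy.spatial.transform import Rotation as R
s=status.state();p=s['tool_pos'];M=R.from_quat(np.roll(s['tool_rot'],-1)).as_matrix()
q=onz('wrist',317.3,225.3,.086,C);print('eye',q,'tool',M.T@(q-p))
q=onz('top',374.3,261.75,.086);print('eye top',q,M.T@(q-p))
print('axis down',M[:,0])
for z in (.153,.167): print('nose pred',proj('wrist',(p[0],p[1],z),C))
print('scene nose pred',proj('scene',(p[0],p[1],.153)),'collar',proj('scene',(p[0],p[1],.226)))
print('scene eye pred',proj('scene',(.502,-.1445,.103)))
E
```

```text
eye [ 0.50253139 -0.14098796  0.086     ] tool [ 0.16655067 -0.00295026 -0.00233815]
eye top [ 0.50248608 -0.14523305  0.086     ] [ 0.16654634  0.00110344 -0.00107705]
axis down [-0.00116632  0.00103277 -0.99999879]
nose pred [320.83891017 249.17330189]
nose pred [320.79144347 255.23242941]
scene nose pred [311.78359175 187.12694169] collar [311.4516808  158.92390084]
scene eye pred [311.79114817 205.1409368 ]
```

drive_tool([
  [0.005, -0.001, -0.001, 0],
  [0.015, -0.0025, -0.002, 0],
  [0.03, -0.0025, -0.002, 0],
  [0.043, -0.0025, -0.002, 0],
  [0.053, -0.0025, -0.002, 0],
  [0.059, -0.0025, -0.002, 0],
  [0.061, -0.0025, -0.002, 0],
  [0.061, -0.0025, -0.002, 0],
])

```text
time: 7.35
tool_pos: [0.5029, -0.1423, 0.1921]
tool_rot: [-0.102, -0.7, -0.102, 0.7]
contact_force: [-0.6, -0.3, -0.8]
gripper_width: 0.265
```

drive_tool([
  [0.001, 0, 0, 0],
  [0.002, 0, 0, 0],
  [0.003, 0, 0, 0],
  [0.004, 0, 0, 0],
  [0.004, 0, 0, 0],
])

```text
time: 7.85
tool_pos: [0.5028, -0.1423, 0.1882]
tool_rot: [-0.102, -0.7, -0.102, 0.7]
contact_force: [0.3, -0.5, -1.7]
gripper_width: 0.259
```

drive_tool([
  [0.001, 0, 0, 0],
  [0.002, 0, 0, 0],
  [0.003, 0, 0, 0],
  [0.003, 0, 0, 0],
])

```text
time: 8.25
tool_pos: [0.5028, -0.1422, 0.1851]
tool_rot: [-0.102, -0.7, -0.103, 0.7]
contact_force: [-0.2, 0.1, -2.0]
gripper_width: 0.268
```

drive_tool([
  [0.001, 0, 0, 0],
  [0.002, 0, 0, 0],
  [0.002, 0, 0, 0],
])

```text
time: 8.55
tool_pos: [0.5028, -0.1422, 0.1831]
tool_rot: [-0.102, -0.7, -0.103, 0.7]
contact_force: [0.0, -0.6, -2.5]
gripper_width: 0.266
```

drive_tool([
  [0.001, 0, 0, 0],
  [0.002, 0, 0, 0],
  [0.003, 0, 0, 0],
  [0.003, 0, 0, 0],
])

```text
time: 8.95
tool_pos: [0.5028, -0.1422, 0.1801]
tool_rot: [-0.102, -0.7, -0.103, 0.7]
contact_force: [-0.6, -1.0, -1.8]
gripper_width: 0.261
```

drive_tool([
  [0.001, 0, 0, 0],
  [0.002, 0, 0, 0],
  [0.003, 0, 0, 0],
  [0.003, 0, 0, 0],
])

```text
time: 9.35
tool_pos: [0.5028, -0.1422, 0.177]
tool_rot: [-0.102, -0.7, -0.103, 0.7]
contact_force: [-0.3, 0.3, -1.8]
gripper_width: 0.265
```

drive_tool([
  [0.001, 0, 0, 0],
  [0.002, 0, 0, 0],
  [0.003, 0, 0, 0],
  [0.004, 0, 0, 0],
])

```text
time: 9.75
tool_pos: [0.503, -0.1423, 0.1735]
tool_rot: [0.103, 0.7, 0.102, -0.7]
contact_force: [-0.3, -0.2, 0.7]
gripper_width: 0.267
```

drive_tool([
  [0.001, 0, 0, 0],
  [0.002, 0, 0, 0],
  [0.003, 0, 0, 0],
  [0.004, 0, 0, 0],
])

```text
time: 10.15
tool_pos: [0.5034, -0.1424, 0.1704]
tool_rot: [0.103, 0.7, 0.102, -0.699]
contact_force: [-1.5, 0.5, 4.7]
gripper_width: 0.262
```

drive_tool([
  [0.001, 0, 0, 0],
  [0.002, 0, 0, 0],
  [0.003, 0, 0, 0],
  [0.004, 0, 0, 0],
  [0.005, 0, 0, 0],
  [0.006, 0, 0, 0],
])

```text
time: 10.75
tool_pos: [0.5034, -0.1424, 0.1645]
tool_rot: [0.103, 0.7, 0.102, -0.699]
contact_force: [-0.9, 1.1, 5.4]
gripper_width: 0.263
```

drive_tool([
  [0.001, 0, 0, 0],
  [0.002, 0, 0, 0],
  [0.003, 0, 0, 0],
  [0.004, 0, 0, 0],
  [0.005, 0, 0, 0],
  [0.006, 0, 0, 0],
])

```text
time: 11.35
tool_pos: [0.5034, -0.1424, 0.1585]
tool_rot: [0.103, 0.7, 0.102, -0.699]
contact_force: [-1.8, 1.3, 6.0]
gripper_width: 0.263
```

drive_tool([
  [0.001, 0, 0, 0],
  [0.002, 0, 0, 0],
  [0.003, 0, 0, 0],
  [0.004, 0, 0, 0],
  [0.005, 0, 0, 0],
  [0.006, 0, 0, 0],
  [0.007, 0, 0, 0],
  [0.008, 0, 0, 0],
])

```text
time: 12.15
tool_pos: [0.5034, -0.1423, 0.1504]
tool_rot: [0.103, 0.7, 0.102, -0.699]
contact_force: [-2.4, 0.4, 6.8]
gripper_width: 0.266
```

drive_tool([
  [0.001, 0, 0, 0],
  [0.002, 0, 0, 0],
  [0.003, 0, 0, 0],
  [0.003, 0, 0, 0],
])

```text
time: 12.55
tool_pos: [0.5033, -0.1423, 0.1471]
tool_rot: [0.103, 0.7, 0.102, -0.699]
contact_force: [-1.7, 1.4, 4.4]
gripper_width: 0.265
```

drive_tool([
  [0.001, 0, 0, 0],
  [0.002, 0, 0, 0],
  [0.003, 0, 0, 0],
  [0.003, 0, 0, 0],
])

```text
time: 12.95
tool_pos: [0.5032, -0.1423, 0.1439]
tool_rot: [0.103, 0.7, 0.102, -0.699]
contact_force: [-1.5, 0.7, 4.5]
gripper_width: 0.263
```

drive_tool([
  [0.001, 0, 0, 0],
  [0.002, 0, 0, 0],
  [0.002, 0, 0, 0],
])

```text
time: 13.25
tool_pos: [0.5034, -0.1424, 0.1424]
tool_rot: [0.103, 0.7, 0.102, -0.699]
contact_force: [-1.6, 1.6, 7.6]
gripper_width: 0.268
```

drive_tool([
  [0.001, 0, 0, 0],
  [0.001, 0, 0, 0],
])

```text
time: 13.45
tool_pos: [0.5036, -0.1424, 0.1419]
tool_rot: [0.103, 0.7, 0.102, -0.699]
contact_force: [-3.0, 2.4, 9.7]
gripper_width: 0.262
```

drive_tool([
  [0.001, 0, 0, 0],
  [0.001, 0, 0, 0],
])

```text
time: 13.65
tool_pos: [0.5038, -0.1424, 0.1414]
tool_rot: [0.103, 0.7, 0.102, -0.699]
contact_force: [-4.4, 2.5, 11.1]
gripper_width: 0.263
```

drive_tool([
  [0, 0, 0, 0],
  [0, 0, 0, 0],
  [0, 0, 0, 0],
])

```text
time: 13.95
tool_pos: [0.5038, -0.1424, 0.1414]
tool_rot: [0.103, 0.7, 0.102, -0.699]
contact_force: [-3.1, 3.0, 11.7]
gripper_width: 0.265
```

drive_tool([
  [0.001, 0, 0, 0],
  [0.001, 0, 0, 0],
  [0.001, 0, 0, 0],
])

```text
time: 14.25
tool_pos: [0.5039, -0.1425, 0.1409]
tool_rot: [0.103, 0.7, 0.102, -0.699]
contact_force: [-4.7, 3.0, 12.9]
gripper_width: 0.265
```

```bash
python3 - <<'E'
from h import *
s=status.state();b=viewer.grab_frame('scene');t=viewer.grab_frame('top')
cv2.imwrite('pics/s4.png',np.hstack([cv2.resize(cv2.imread('pics/s3.png')[170:270,270:350],(400,500),interpolation=2),cv2.resize(b[170:270,270:350],(400,500),interpolation=2)]))
print(s['tool_pos'],s['contact_force'])
E
```

```text
[ 0.50393091 -0.14246071  0.14091206] [-4.71114966  2.95413442 12.9006127 ]
```

View pics/s4.png

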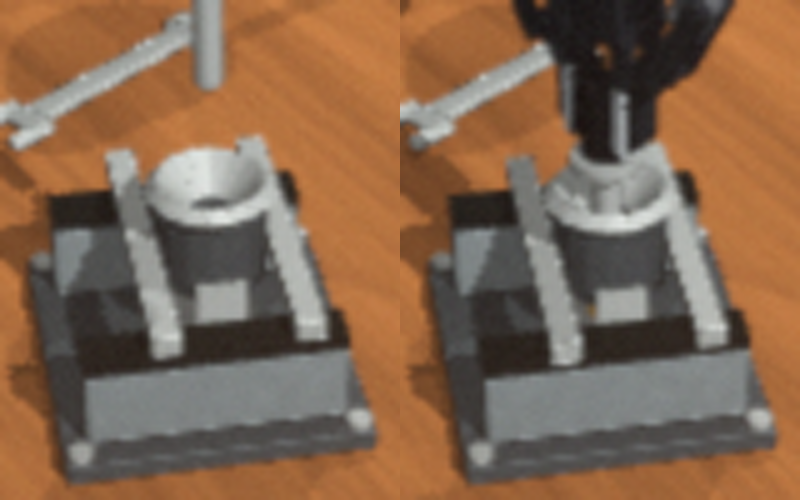

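The force held steady at about 15 N and rose 4 N per mm. The implied nose height, corrected for sink, is about 0.046, which matches the bush on the stirrup plate. The picture shows the drift deep in the eye with the collar above the rim. Next I draw it out.

drive_tool([
  [-0.002, 0, 0, 0],
  [-0.004, 0, 0, 0],
  [-0.007, 0, 0, 0],
  [-0.011, 0, 0, 0],
  [-0.016, 0, 0, 0],
  [-0.022, 0, 0, 0],
  [-0.029, 0, 0, 0],
  [-0.036, 0, 0, 0],
  [-0.043, 0, 0, 0],
  [-0.05, 0, 0, 0],
])

```text
time: 15.35
tool_pos: [0.503, -0.1423, 0.1891]
tool_rot: [0.103, 0.7, 0.102, -0.7]
contact_force: [0.1, 0.0, -2.4]
gripper_width: 0.263
```

drive_tool([
  [-0.008, 0, 0, 0],
  [-0.02, 0, 0, 0],
  [-0.035, 0, 0, 0],
  [-0.05, 0, 0, 0],
  [-0.06, 0, 0, 0],
  [-0.064, 0, 0, 0],
  [-0.064, 0, 0, 0],
])

```text
time: 16.05
tool_pos: [0.5032, -0.1424, 0.2533]
tool_rot: [0.103, 0.7, 0.102, -0.699]
contact_force: [-0.2, -0.0, -1.5]
gripper_width: 0.266
```

```bash
python3 - <<'E'
from h import *
from scipy.spatial.transform import Rotation as R
s=status.state();p=s['tool_pos'];M=R.from_quat(np.roll(s['tool_rot'],-1)).as_matrix()
print(s['time'],p,s['contact_force'],s['gripper_width'],'to stand',M.T@(np.array([.5369,.1808,p[2]])-p),M[:,0])
b=viewer.grab_frame('scene');w=viewer.grab_frame('wrist')
cv2.imwrite('pics/s5.png',np.hstack([cv2.resize(w[120:440,160:480],(480,480)),cv2.resize(b[120:270,265:365],(320,480))]))
E
```

```text
16.05 [ 0.50323979 -0.14239262  0.25330596] [-0.23608512 -0.00972818 -1.46540151] 0.26624153853906973 to stand [-1.47452837e-04 -2.99970703e-01 -1.24916109e-01] [ 1.39205544e-03 -6.01219516e-04 -9.99998850e-01]
```

View pics/s5.png

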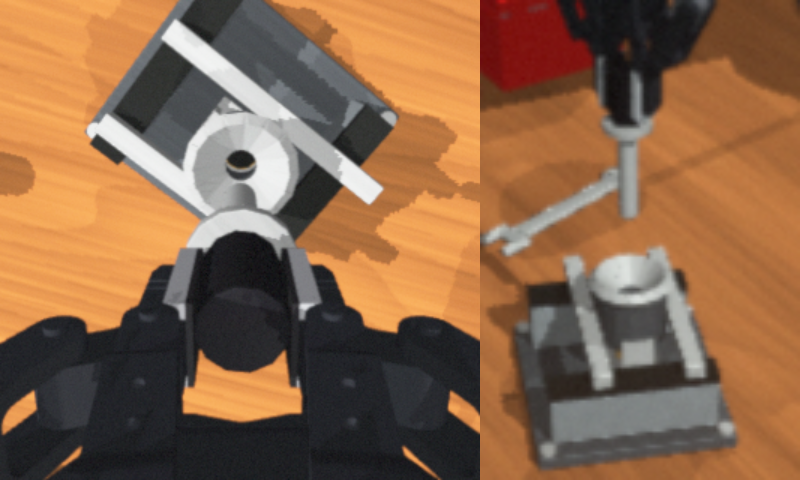

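The drift is out and upright, unchanged in the grip. The bush top, with a brass glint, can be seen deep in the bore. I go back to the stand.

drive_tool([
  [0, -0.015, -0.006, 0],
  [0, -0.045, -0.019, 0],
  [0, -0.08, -0.034, 0],
  [0, -0.115, -0.048, 0],
  [0, -0.15, -0.063, 0],
  [0, -0.185, -0.077, 0],
  [0, -0.22, -0.092, 0],
  [0, -0.25, -0.104, 0],
  [0, -0.275, -0.115, 0],
  [0, -0.293, -0.122, 0],
  [0, -0.3, -0.125, 0],
  [0, -0.3, -0.125, 0],
])

```text
time: 17.35
tool_pos: [0.5361, 0.182, 0.2516]
tool_rot: [-0.103, -0.699, -0.103, 0.7]
contact_force: [0.4, -0.4, -2.2]
gripper_width: 0.263
```

drive_tool([
  [0.01, 0, 0, 0],
  [0.03, 0, 0, 0],
  [0.055, 0, 0, 0],
  [0.075, 0, 0, 0],
  [0.09, 0, 0, 0],
  [0.098, 0, 0, 0],
  [0.1, 0, 0, 0],
  [0.1, 0, 0, 0],
])

```text
time: 18.15
tool_pos: [0.537, 0.1808, 0.1527]
tool_rot: [0.102, 0.7, 0.102, -0.699]
contact_force: [-0.5, -0.1, -2.0]
gripper_width: 0.267
```

drive_tool([
  [0.004, 0, 0, 0],
  [0.008, 0, 0, 0],
  [0.011, 0, 0, 0],
  [0.014, 0, 0, 0],
  [0.017, 0, 0, 0],
  [0.017, 0, 0, 0],
])

```text
time: 18.75
tool_pos: [0.5363, 0.1809, 0.1346]
tool_rot: [-0.102, -0.699, -0.102, 0.7]
contact_force: [-0.5, 0.1, -2.2]
gripper_width: 0.261
```

drive_tool([
  [0.005, 0, 0, 0],
  [0.01, 0, 0, 0],
  [0.015, 0, 0, 0],
  [0.02, 0, 0, 0],
  [0.025, 0, 0, 0],
  [0.028, 0, 0, 0],
  [0.03, 0, 0, 0],
  [0.03, 0, 0, 0],
])

```text
time: 19.55
tool_pos: [0.5365, 0.1809, 0.1049]
tool_rot: [-0.102, -0.699, -0.102, 0.7]
contact_force: [-0.4, 0.7, -2.0]
gripper_width: 0.263
```

Nearly at the floor. I'll seat it gently, then release.

drive_tool([
  [0.0005, 0, 0, 0],
  [0.001, 0, 0, 0],
  [0.001, 0, 0, 0],
])

```text
time: 19.85
tool_pos: [0.5367, 0.181, 0.1045]
tool_rot: [0.102, 0.7, 0.102, -0.7]
contact_force: [0.4, -0.4, -2.8]
gripper_width: 0.261
```

drive_tool([
  [0, 0, 0, 0],
  [0, 0, 0, 0],
  [0, 0, 0, 0],
  [0, 0, 0, 0],
  [0, 0, 0, 0],
  [0, 0, 0, 0],
  [0, 0, 0, 0],
  [0, 0, 0, 0],
], fingers=0.0854)

```text
time: 20.65
tool_pos: [0.5366, 0.181, 0.1043]
tool_rot: [-0.102, -0.7, -0.102, 0.7]
contact_force: [-0.2, 0.2, -0.3]
gripper_width: 1.001
```

drive_tool([
  [-0.005, 0, 0, 0],
  [-0.02, 0, 0, 0],
  [-0.045, 0, 0, 0],
  [-0.075, 0, 0, 0],
  [-0.11, 0, 0, 0],
  [-0.14, 0, 0, 0],
  [-0.16, 0, 0, 0],
  [-0.165, 0, 0, 0],
  [-0.165, 0, 0, 0],
])

```text
time: 21.55
tool_pos: [0.5371, 0.1811, 0.271]
tool_rot: [0.102, 0.701, 0.103, -0.699]
contact_force: [-1.0, 0.3, -0.5]
gripper_width: 1.001
```

```bash
python3 - <<'E'
from h import *
s=status.state();b=viewer.grab_frame('scene');w=viewer.grab_frame('wrist')
cv2.imwrite('pics/s6.png',np.hstack([cv2.resize(w,(533,400)),cv2.resize(b[250:400,340:430],(240,400))]))
print(s['time'],s['tool_pos'],s['contact_force'])
E
```

```text
21.55 [0.53711282 0.1810661  0.27100665] [-1.03389545  0.27955055 -0.49822961]
```

View pics/s6.png

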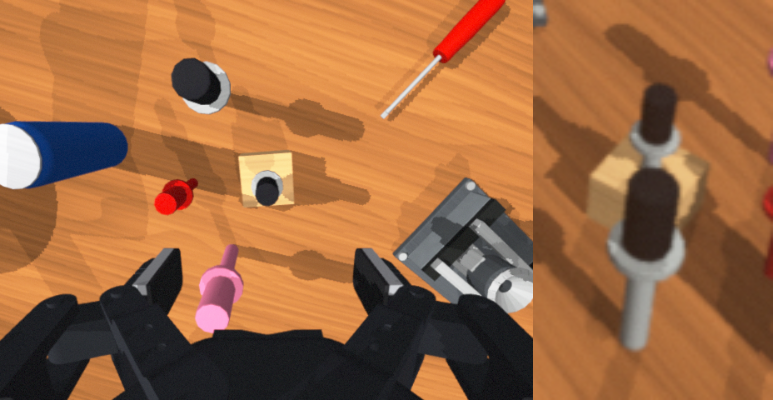

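The drift stands upright in its stand at wrist picture (266,185), the others are undisturbed, and the gripper is clear.

```bash
python3 -c "
from h import *
print(manip.job_done())"
```

```text
the job is handed in; nothing more can be done
None
```

The bush is pushed down onto the stirrup plate and the drift is back upright in its stand. I handed the job in at about 21.6 s; it reports no verdict.

- **Finding the eye:** I took the black drift from the stand and lowered it in 1 mm steps at the position the cameras gave. The nose passed through the mouth and lip with no force above the noise, so it never needed to feel its way along the cone.
- **Pushing:** I pushed at about 10 mm/s against roughly 8 N. At the end the force rose about 4 N per mm and held without falling off. The highest reading was about 16 N in all, sideways force included, against the 25 N limit.
- **Bush seated:** The nose came to about 46 mm above the fixture's underside once the sinking is allowed for, which is where the bush should land. The bush top was also visible deep in the bore afterwards. I did not see the bush touching the plate directly.
- **Return:** The last pictures show the drift upright in the stand, the gripper open and clear, and the screwdriver and spray can where they were. The wrench was unmoved when last seen during the push, but I took no last look at it or the socket.
- **Disagreements:** The wrist and top cameras differed by about 4 mm in y, so I aimed between them. Sideways force reached about 5.5 N at the bottom and went back to zero when I drew the drift out.

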